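# Lay out the steamed-custard set on the kitchen shelf

### The job

Set the blue cup gently in the middle of the top plate of the white stack, and only when it stands there close it gently with its blue lid. Stand the red-capped sauce bottle beside the middle of the chopstick caddy's left long side, square to it, and the yellow-capped jar straight behind the green glass bowl (left and behind as seen from the robot, behind being squarely away from the robot's edge of the table), each upright on the table with a clear gap of about 3 cm. Leave the plates, the caddy, the bowl and the green-capped jar where they are, and let go of everything.

Things in the scene. Friction and masses are not known exactly. Their poses are not given: they have to be found in the camera images.
- plates: Stack of five white ceramic plates, 150 mm across, one loose solid stack of about 1.6 kg. Origin: centre of its underside, on the table. The top plate's flat well is 40 mm above the origin and about 90 mm across; its rim is 48 mm above the origin. Stands in one of three places in the row nearest the robot, which it shares with the caddy and the bowl in any order.
- caddy: Black plastic chopstick caddy, an open tray full of wooden chopsticks lying lengthwise, loose, about 0.7 kg. 225 mm long (its x axis), 70 mm wide (its y axis), 42 mm high. Origin: centre of its underside. It lies pointing away from the robot (turned up to 15 degrees); its +y long side is its left side as seen from the robot. The sauce bottle's place: its axis 89 mm from the caddy's origin along the caddy's +y (a 30 mm gap), level with the caddy's middle.
- bowl: Dark green glass bowl, empty, 130 mm across the rim, 60 mm high, loose, about 0.6 kg. Origin: centre of its underside, on the table; its axes are parallel to the world's. Behind it means along world +x (squarely away from the robot's edge, not along the line of sight). The yellow-capped jar's place: its axis 119 mm from the bowl's axis along +x (a 30 mm gap between rim and jar).
- cup: Small blue ceramic cup without handle, straight round wall 60 mm across outside, 52 mm across inside at the mouth, foot 52 mm across, 52 mm high, 0.11 to 0.22 kg. Origin: centre of its underside. Stands upright on the table, mouth up and empty.
- lid: Blue ceramic lid of the cup: disc 66 mm across whose rim's underside is 4 mm and whose top is 11 mm above the origin, under it a tapered plug 44 mm across that drops 4 mm into the cup's mouth, on top a white upright round knob, 20 mm across, from 11 to 36 mm above the origin. Origin: centre of the plug's underside. Stands on the table right way up, on its plug. Seated on the cup, its origin is 48 mm above the cup's origin. 0.04 to 0.08 kg.
- sauce: Amber glass sauce bottle with a red cap and a paper label, body 48 mm across, 125 mm high with a narrower neck, straight-sided from the table up to about 65 mm at least, upright, 0.15 to 0.31 kg. Origin: centre of its underside.
- jar: Clear seasoning jar with a YELLOW cap and a paper label, 48 mm across, 75 mm high, upright, 0.1 to 0.2 kg. Origin: centre of its underside.
- green_jar: The same jar with a GREEN cap, a bystander to be left alone: 48 mm across, 75 mm high. Origin: centre of its underside. It stands among the things to be moved, which lie in five places farther from the robot in any order.

How it is judged (in metres and radians):
On the way, in this order (a step that is already met when the one before it is completed fails the run):
1. the blue cup stands upright in the middle of the top plate (horizontal distance between cup and plates below 0.015 m and z of cup in the frame of plates between 0.034 and 0.046 m and angle between cup's own z axis and vertical below 0.08 rad), for 0.2 s.
2. then the lid is seated on the cup on the plates (all of step 1 and horizontal distance between lid and cup below 0.008 m and z of lid in the frame of cup between 0.044 and 0.051 m and angle between lid's own z axis and vertical below 0.1 rad), for 0.2 s.
At the end, for the whole second after the job is handed in: Cup upright on the top plate within 15 mm of its centre, lid seated level on it; bottle left of the caddy and jar straight behind the bowl, upright on the table, gaps 15 to 45 mm, within 15 mm of the middle line; all released and at rest, nothing else shifted over 20 mm (all of step 2 and y of sauce in the frame of caddy between 0.074 and 0.104 m and x of sauce in the frame of caddy between -0.015 and 0.015 m and height (world z) of each of sauce, jar below 0.008 m and angle between each of sauce, jar's own z axis and vertical below 0.08 rad and x of jar in the frame of bowl between 0.104 and 0.134 m and y of jar in the frame of bowl between -0.015 and 0.015 m and linear speed of each of cup, lid, sauce, jar below 0.02 m/s); the robot touches nothing.
It fails at once if the plate stack, the caddy, the bowl or the green-capped jar is shifted by more than 20 mm (distance of any of plates, caddy, bowl, green_jar from where it was at the start of the episode above 0.02 m).
It fails at once if the cup is dropped or rammed onto the plates, or the lid onto the cup (over 40 N) (contact force between cup and plates above 40 N or contact force between lid and cup above 40 N).
It also fails if it takes over 122 s, if anything falls off the work surface, if the arm or the gripper's body presses on something with over 40 N, if the wrist force passes 120 N, or if a joint passes its speed limit or range.

### The arm

A 6-joint arm with a two-finger parallel gripper is mounted at the origin on the work surface. World frame = base frame: x ahead of the robot, y to its left, z up, the work surface at z = 0. Lengths are in mm, angles in rad, forces in N, time in s.
With the tool pointing down it reaches from about 400 to 925 mm from the base axis. Payload 12.5 kg.
Tool frame: the origin (TCP) lies midway between the tips of the shut fingers; the grasp point (between the pads) lies 19 mm behind it (env.pinch_z is the distance from the TCP to the grasp point, in mm); z points along the fingers, y is the line along which they close (so a half turn about z gives the same grasp; the last joint's range is limited). The gripper opens to 95 mm and grips with 3 to 60 N. Pads are 20 mm wide; open, the fingers measure 119 mm over their backs; the gripper's body (75 mm by 180 mm) begins 59 mm behind the grasp point.
Start: joints at [1.166, 0.491, 1.559, -0, 1.092, -0.106], TCP at [183.966, 597.33, 214.661] pointing down, gripper open.
Joint ranges: [-3.1, 3.1], [-0.84, 2.19], [0.05, 2.79], [-1.13, 4.28], [0.06, 2.93], [-2.69, 2.69]. Speed limits (rad/s): [2.22, 2.22, 2.79, 3.14, 3.14, 3.14].

### API

Orientations are given as [roll, pitch, yaw] about the fixed x, y, z axes, in that order (R = Rz(yaw) Ry(pitch) Rx(roll)).
In Python, from cell import readout, eyes, job_done, env gives the robot as it stands.
- The arm moves only by the shell command python3 -m jog 'ROWS'. ROWS is a JSON object of lists of equal length, an entry for each row: "dp": the shift along the tool's x, y, z in mm, a list of three; "twist": the turn about the tool's z in degrees; "claw": the closure, from -1 (fully open) to 1 (shut). A call has 1 to 8 rows; each row is the pose to reach, as a shift and turn from the pose commanded when the call began, along the tool's axes at that moment; what a row does not reach only later rows make up. A row lasts 1/12 s, in which the tool goes at most 41.7 mm and 7.16 degrees, less where a joint would pass 70% of its speed; a pose out of reach is approached as far as the arm can. A call with a gripper value outside its range is refused whole. The fingers move at their own pace and stop on an object; the grip force is fixed at half the most. Time passes only in rows, so rows that repeat a pose let the fingers close. It gives the time, the measured TCP pose, the force and the opening at its end, in the units of the state.
- readout.state(): the state, without advancing time (a new reading comes with each control period).
- eyes.read_camera(name): name is "side" or "top" or "wrist"; returns the picture (480x640x3 uint8, red, green, blue); there is no depth.
- eyes.camera_model(name): a dict with "intrinsics" (3x3 intrinsics, pixels), "R" (3x3) and "t" (3): a world point X has camera coordinates R X + t. Camera axes: x right, y down, z forward; pixel columns grow to the right and rows downward; lengths in mm; the calibration is good to about 2 mm. A picture is of the moment at which its call begins: read the wrist's pose just before it. camera_model takes no time and is no camera call; for the wrist camera it gives the pose at the moment of the call.
- job_done(): hands the job in, once; it reports no verdict.
The state is a dict: "t": time; "joints": joint angles; "qvel": joint speeds; "tau": joint torques, N m; "eef_pos": TCP position; "tcp_rot": TCP orientation; "ft_force": force on the tool from outside, world axes, zero at the start; "moment": the same for the moment, N m; "opening": opening from 0.0 (shut) to 1.0 (fully open).
Only numpy, scipy, OpenCV 4.12 (cv2) and the standard library are available. Lean on these libraries where they do the work, as an engineer would, in place of code of your own. Each camera call takes 0.05 s, during which the arm holds its last target. There are 200 camera calls.

## Working session

There is one attempt and no reset: what is moved stays moved. The work goes in short steps, Python scripts to look and compute and a shell command to move; the robot and the scene stay as the last step left them, time stands still between calls to the robot, and variables do not carry over. Pictures are saved under pics/ and viewed, on a budget of 14 in all, crops included, one or two more only if the job needs it, and the job is handed in when it is done.

```bash
mkdir -p pics; ls; python3 - <<'E'
from cell import readout, eyes, env
import cv2,numpy as np
print(readout.state(), env.pinch_z)
for n in ("top","side"):
    im=eyes.read_camera(n); cv2.imwrite(f"pics/{n}0.png",im[:,:,::-1])
    m=eyes.camera_model(n); print(n,np.round(m["intrinsics"],1).tolist(),np.round(m["R"],3).tolist(),np.round(m["t"],1), np.round(-np.array(m["R"]).T@m["t"]))
E
```

```text
pics
{'t': 0.0, 'joints': array([ 1.16644558e+00,  4.91523561e-01,  1.55945448e+00,  2.03099780e-05,
        1.09170663e+00, -1.05567788e-01]), 'qvel': array([ 0.00157322,  0.00032069,  0.00105769,  0.00041188, -0.00017068,
        0.00098948]), 'tau': array([-3.45094370e-03, -6.12652659e+01, -2.58173597e+01,  6.90675876e-02,
        4.83289815e-02, -8.26741052e-05]), 'eef_pos': array([183.82935803, 597.09402991, 214.08238636]), 'tcp_rot': array([-3.14050862e+00, -1.32979810e-04,  2.84280025e+00]), 'ft_force': array([-1.22686956, -0.32077036,  0.20265659]), 'moment': array([-0.03042092,  0.00474653, -0.0255283 ]), 'opening': 0.9987115990130462} 18.8
top [[437.2, 0.0, 320.3], [0.0, 437.2, 236.8], [0.0, 0.0, 1.0]] [[-0.069, -0.998, 0.005], [-0.977, 0.066, -0.204], [0.203, -0.019, -0.979]] [  8.5 555.5 729.5] [395. -14. 827.]
side [[620.3, 0.0, 330.3], [0.0, 620.3, 221.4], [0.0, 0.0, 1.0]] [[0.997, -0.069, 0.016], [-0.039, -0.724, -0.689], [0.059, 0.686, -0.725]] [-593.    38.3 1196.1] [ 522. -834.  903.]
```

View pics/top0.png

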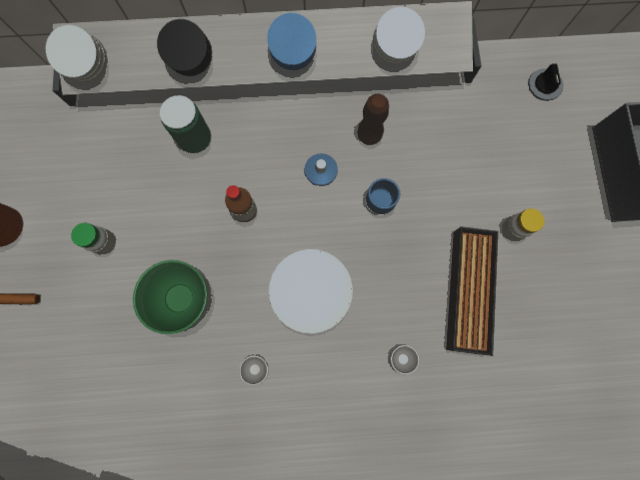

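View pics/side0.png

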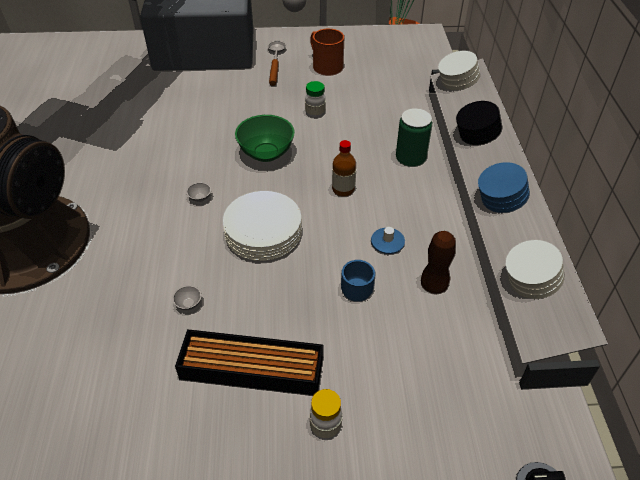

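The top view has the bowl at (171,297), the plates at (311,291) and the caddy at (472,291). Behind them are the green jar (85,235), sauce bottle (233,192), lid (321,165), cup (383,196) and yellow jar (531,220). The side view agrees. Next I'll measure by colour masks in both views.

```bash
cat > h.py <<'E'
import cv2,numpy as np
from cell import readout,eyes
def cast(m,uv,z):
    K,R,t=[np.array(m[k],float) for k in("intrinsics","R","t")]
    c=-R.T@t; d=R.T@np.linalg.inv(K)@np.array([uv[0],uv[1],1.]); return c+d*(z-c[2])/d[2]
def pr(m,X):
    p=np.array(m["intrinsics"])@(np.array(m["R"])@np.array(X,float)+m["t"]); return p[:2]/p[2]
def blob(im,roi,lo,hi):
    """largest HSV blob's contour in roi (u0,v0,u1,v1), full-picture pixels"""
    u0,v0,u1,v1=roi; hsv=cv2.cvtColor(im[v0:v1,u0:u1],cv2.COLOR_RGB2HSV)
    k=cv2.morphologyEx(cv2.inRange(hsv,lo,hi),cv2.MORPH_CLOSE,np.ones((3,3)))
    cs,_=cv2.findContours(k,cv2.RETR_EXTERNAL,cv2.CHAIN_APPROX_NONE)
    return max(cs,key=cv2.contourArea)[:,0,:]+[u0,v0]
def circ(m,c,z):
    """contour cast to plane z -> circle fit"""
    P=np.array([cast(m,p,z)[:2] for p in cv2.convexHull(c.astype(np.int32))[:,0]])
    (x,y),r=cv2.minEnclosingCircle(P.astype(np.float32)); return np.round([x,y,2*r],1)
def go(X,yaw_to=None):
    """shift (tool axes) and twist in deg to TCP at X"""
    from scipy.spatial.transform import Rotation as Ro
    s=readout.state(); R=Ro.from_euler("xyz",s["tcp_rot"]).as_matrix()
    o=[np.round(R.T@(np.array(X)-s["eef_pos"]),1)]
    if yaw_to is not None:
        a=np.degrees(s["tcp_rot"][2]); d=(a-yaw_to+90)%180-90; o.append(round(d,1))
    return o
E
python3 - <<'E'
from h import *
R={"plates":(48,(0,0,150),(179,40,255),(262,240,360,340),(215,185,310,265)),
"bowl":(60,(45,90,30),(85,255,255),(125,250,215,340),(230,110,300,170)),
"green":(75,(45,120,60),(75,255,255),(65,215,110,255),(300,78,330,98)),
"sauce":(125,(0,150,120),(6,255,255),(222,180,245,202),(335,138,356,153)),
"yellow":(75,(20,150,100),(32,255,255),(510,200,550,240),(305,385,345,420)),
"cup":(52,(95,80,20),(120,255,255),(360,172,405,220),(335,255,380,305)),
"lid":(11,(95,80,20),(120,255,255),(300,150,342,190),(365,222,410,258)),
"caddy":(42,(0,0,0),(179,255,60),(435,215,505,365),(165,320,335,400))}
for cam,i in(("top",3),("side",4)):
    im=cv2.imread(f"pics/{cam}0.png")[:,:,::-1].copy(); m=eyes.camera_model(cam)
    for n,r in R.items():
        c=blob(im,r[i],r[1],r[2]); print(cam,n,circ(m,c,r[0]),"bbox",cv2.boundingRect(c.astype(np.int32)))
        if n=="caddy":
            P=np.array([cast(m,p,42)[:2] for p in c],np.float32); print(cv2.minAreaRect(P), np.round(cv2.boxPoints(cv2.minAreaRect(P))).tolist())
E
```

```text
top plates [462.1  -5.1 150.4] bbox (268, 249, 85, 85)
top bowl [467.2 239.6 127.5] bbox (133, 261, 74, 73)
top green [583.8 385.7  42.7] bbox (71, 223, 25, 24)
top sauce [628.4 113.1  20.9] bbox (227, 186, 12, 12)
top yellow [ 556.3 -405.8   41.8] bbox (520, 209, 24, 23)
top cup [ 629.6 -152.4   59.5] bbox (368, 179, 32, 30)
top lid [700.4 -40.7  64.5] bbox (305, 154, 32, 31)
top caddy [ 444.3 -295.   234.7] bbox (446, 227, 52, 129)
((444.6553649902344, -294.8902587890625), (80.84388732910156, 222.64723205566406), 79.00303649902344) [[328.0, -313.0], [546.0, -356.0], [562.0, -276.0], [343.0, -234.0]]
side plates [457.4 -19.8 279.9] bbox (215, 185, 95, 80)
side bowl [466.6 221.  158.7] bbox (235, 115, 59, 47)
side green [584.3 383.7  42.5] bbox (306, 81, 18, 11)
side sauce [628.5 111.7  21.3] bbox (340, 140, 11, 7)
side yellow [ 558.  -408.8   42.9] bbox (311, 389, 30, 28)
side cup [ 628.6 -170.3   90.5] bbox (341, 260, 34, 41)
side lid [702.2 -46.1  67.8] bbox (371, 228, 34, 26)
side caddy [ 445.4 -310.2  239.3] bbox (175, 330, 148, 66)
((444.4604187011719, -315.0219421386719), (91.37068939208984, 227.52645874023438), 79.12325286865234) [[324.0, -338.0], [548.0, -381.0], [565.0, -292.0], [341.0, -249.0]]
```

```bash
python3 - <<'E'
from h import *
m=eyes.camera_model("top"); print("mill",cast(m,(371,132),0), "side",cast(eyes.camera_model("side"),(435,284),0))
print(go([629,-152,150],180))
E
```

```text
mill [ 776.93276108 -148.51663762    0.        ] side [ 777.08038543 -148.47573483    0.        ]
[array([-645.9, -584.9,   64.6]), np.float64(-17.1)]
```

```bash

python3 -m jog '{"dp":[[-27,-24,3],[-54,-49,5],[-81,-73,8],[-108,-98,11],[-135,-122,13],[-161,-146,16],[-188,-171,19],[-215,-195,21]],"twist":[0,0,0,0,0,0,0,0],"claw":[-1,-1,-1,-1,-1,-1,-1,-1]}'
python3 -m jog '{"dp":[[-27,-24,3],[-54,-49,5],[-81,-73,8],[-108,-98,11],[-135,-122,13],[-161,-146,16],[-188,-171,19],[-215,-195,21]],"twist":[0,0,0,0,0,0,0,0],"claw":[-1,-1,-1,-1,-1,-1,-1,-1]}'
python3 -m jog '{"dp":[[-27,-24,3],[-54,-49,5],[-81,-73,8],[-108,-98,11],[-150,-137,15],[-188,-171,18],[-216,-195,22],[-216,-195,22]],"twist":[-2,-5,-8,-11,-14,-17,-17,-17],"claw":[-1,-1,-1,-1,-1,-1,-1,-1]}'
python3 - <<'E'
from h import *
print(readout.state()["eef_pos"],readout.state()["tcp_rot"])
m=eyes.camera_model("wrist"); im=eyes.read_camera("wrist"); cv2.imwrite("pics/w1.png",im[:,:,::-1])
print(pr(m,[629,-152,52]))
c=blob(im,(0,0,640,480),(95,80,20),(120,255,255)); print(circ(m,c,52),cv2.boundingRect(c.astype(np.int32)))
print(go([629,-152,16],180))
E
```

```text
t: 0.77
eef_pos: [332.3, 346.0, 193.3]
tcp_rot: [-3.141, -0.0, 2.843]
ft_force: [0.7, 1.1, 0.5]
opening: 1.001
t: 1.43
eef_pos: [480.5, 96.2, 172.3]
tcp_rot: [-3.142, -0.0, 2.843]
ft_force: [0.4, 0.9, -0.5]
opening: 1.002
t: 2.1
eef_pos: [630.6, -155.9, 149.7]
tcp_rot: [-3.141, 0.0, 3.138]
ft_force: [-1.1, 0.6, 0.1]
opening: 0.999
[ 630.59770104 -155.87665299  149.69333587] [-3.14117505e+00  2.19676964e-04  3.13783941e+00]
[323.8515453  239.32043774]
[ 628.3 -153.1   62.5] (288, 201, 70, 74)
[array([  2.4,   5.5, 133.2]), np.float64(-0.3)]
```

View pics/w1.png

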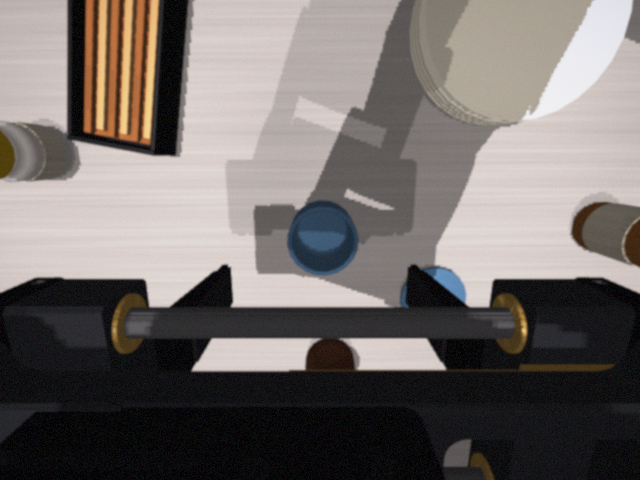

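The wrist view shows the cup at (322,238) midway between the fingers, which agrees with the first measurement to about 1 mm. I'll go down and grip it.

```bash

python3 -m jog '{"dp":[[1,2,20],[2,3,45],[2,3,70],[2,3,95],[2,3,115],[2,3,126],[2,3,132],[2,3,132]],"twist":[0,0,0,0,0,0,0,0],"claw":[-1,-1,-1,-1,-1,-1,-1,-1]}'
python3 -m jog '{"dp":[[0,0,0],[0,0,0],[0,0,0],[0,0,0],[0,0,0],[0,0,0],[0,0,0],[0,0,0]],"twist":[0,0,0,0,0,0,0,0],"claw":[0.2,1,1,1,1,1,1,1]}'
python3 -m jog '{"dp":[[0,0,0],[0,0,-5],[0,0,-20],[0,0,-40],[0,0,-60],[0,0,-80],[0,0,-95],[0,0,-100]],"twist":[0,0,0,0,0,0,0,0],"claw":[1,1,1,1,1,1,1,1]}'
python3 -c "
from h import *
print(go([462,-5,117],180),readout.state()['eef_pos'])"
```

```text
t: 2.82
eef_pos: [626.8, -148.7, 17.7]
tcp_rot: [3.141, -0.001, 3.14]
ft_force: [-0.4, -0.2, -0.2]
opening: 0.999
t: 3.48
eef_pos: [627.6, -149.3, 19.3]
tcp_rot: [-3.141, 0.001, 3.139]
ft_force: [-0.3, -2.3, 5.6]
opening: 0.633
t: 4.15
eef_pos: [627.7, -148.9, 120.9]
tcp_rot: [-3.141, 0.002, 3.14]
ft_force: [0.5, 0.1, -1.6]
opening: 0.632
[array([165.9, 143.6,   3.4]), np.float64(-0.1)] [ 627.65017045 -148.86958217  120.85517234]
```

Opening of 0.632 is 60 mm, so the cup is held.

```bash

python3 -m jog '{"dp":[[8,7,0],[30,26,0],[58,50,0],[88,76,0],[118,102,0],[146,126,0],[161,139,0],[166,144,0]],"twist":[0,0,0,0,0,0,0,0],"claw":[1,1,1,1,1,1,1,1]}'
python3 -m jog '{"dp":[[0,0,0],[0,0,5],[0,0,15],[0,0,25],[0,0,33],[0,0,40],[0,0,45],[0,0,45]],"twist":[0,0,0,0,0,0,0,0],"claw":[1,1,1,1,1,1,1,1]}'
python3 - <<'E'
from h import *
s=readout.state(); print(s["eef_pos"],s["ft_force"])
for n in ("top","side"):
    im=eyes.read_camera(n); cv2.imwrite(f"pics/{n}1.png",im[:,:,::-1])
im=cv2.imread("pics/side1.png"); t=cv2.imread("pics/top1.png")
cv2.imwrite("pics/c1.png",np.hstack([cv2.resize(im[120:300,180:360],(400,400)),cv2.resize(t[220:360,240:380],(400,400))]))
E
```

```text
t: 4.82
eef_pos: [458.4, -2.7, 118.3]
tcp_rot: [3.141, -0.003, 3.141]
ft_force: [0.1, 0.4, -1.6]
opening: 0.629
t: 5.48
eef_pos: [461.4, -4.8, 72.5]
tcp_rot: [3.141, -0.002, 3.139]
ft_force: [-1.1, -0.8, -2.7]
opening: 0.636
[461.37884528  -4.81710897  72.49712383] [-1.06446987 -0.78548231 -2.6886993 ]
```

View pics/c1.png

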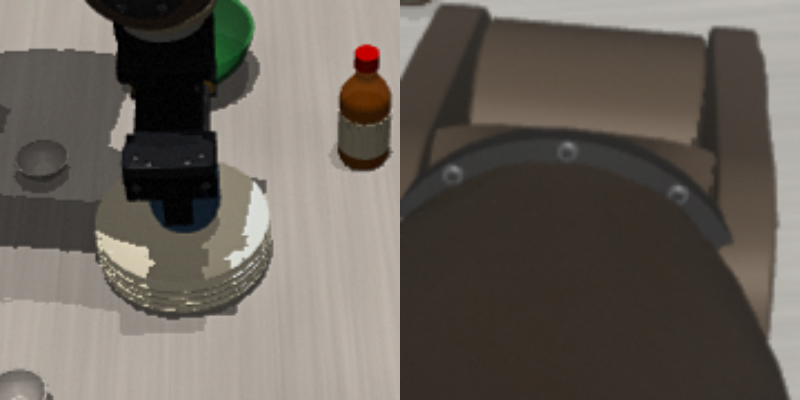

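The side crop shows the held cup over the middle of the plate; the arm blocks the top view. I'll lower it slowly.

```bash

python3 -m jog '{"dp":[[0,0,1],[0,0,3],[0,0,5],[0,0,7],[0,0,8.5],[0,0,9.5],[0,0,10.5],[0,0,10.5]],"twist":[0,0,0,0,0,0,0,0],"claw":[1,1,1,1,1,1,1,1]}'
python3 -m jog '{"dp":[[0,0,0.5],[0,0,1],[0,0,1.5],[0,0,2],[0,0,2],[0,0,2],[0,0,2],[0,0,2]],"twist":[0,0,0,0,0,0,0,0],"claw":[1,1,1,1,1,1,1,1]}'
```

```text
t: 6.25
eef_pos: [461.4, -4.5, 62.9]
tcp_rot: [3.141, -0.0, 3.14]
ft_force: [0.0, -0.0, -2.1]
opening: 0.636
t: 6.92
eef_pos: [461.5, -4.5, 61.1]
tcp_rot: [3.142, 0.0, 3.139]
ft_force: [1.4, 0.1, -2.1]
opening: 0.637
```

```bash

python3 -m jog '{"dp":[[0,0,0.3],[0,0,0.6],[0,0,0.9],[0,0,1.2],[0,0,1.5],[0,0,1.5],[0,0,1.5]],"twist":[0,0,0,0,0,0,0],"claw":[1,1,1,1,1,1,1]}'
python3 -m jog '{"dp":[[0,0,0.2],[0,0,0.4],[0,0,0.6],[0,0,0.8],[0,0,0.8]],"twist":[0,0,0,0,0],"claw":[1,1,1,1,1]}'
```

```text
t: 7.5
eef_pos: [461.4, -4.5, 59.6]
tcp_rot: [3.141, -0.0, 3.139]
ft_force: [-0.0, 0.9, -1.9]
opening: 0.636
t: 7.92
eef_pos: [461.5, -4.5, 59.2]
tcp_rot: [3.142, 0.0, 3.14]
ft_force: [-1.7, 1.2, 5.3]
opening: 0.634
```

Force turned positive at 59.2, so it has touched down. Release and rise.

```bash

python3 -m jog '{"dp":[[0,0,0],[0,0,0],[0,0,0],[0,0,0],[0,0,0],[0,0,0],[0,0,0],[0,0,0]],"twist":[0,0,0,0,0,0,0,0],"claw":[-0.2,-0.3,-0.4,-0.5,-0.7,-0.9,-1,-1]}'
python3 -m jog '{"dp":[[0,0,-5],[0,0,-15],[0,0,-35],[0,0,-60],[0,0,-85],[0,0,-100],[0,0,-110],[0,0,-110]],"twist":[0,0,0,0,0,0,0,0],"claw":[-1,-1,-1,-1,-1,-1,-1,-1]}'
python3 -c "
from h import *
print(go([700.5,-41,100],129.5),readout.state()['eef_pos'])"
```

```text
t: 8.58
eef_pos: [461.5, -4.5, 58.8]
tcp_rot: [3.141, -0.0, 3.139]
ft_force: [-0.2, -0.0, 0.0]
opening: 0.964
t: 9.25
eef_pos: [462.2, -4.6, 171.0]
tcp_rot: [-3.141, 0.004, 3.14]
ft_force: [0.6, -0.3, -0.9]
opening: 0.997
[array([-238.1,  -35.9,   71.9]), np.float64(50.4)] [462.17156253  -4.61528112 170.99905588]
```

```bash

python3 -m jog '{"dp":[[-30,-5,0],[-60,-9,0],[-95,-14,5],[-130,-20,15],[-165,-25,30],[-200,-30,45],[-225,-34,55],[-238,-36,60]],"twist":[6,12,19,26,33,40,46,50],"claw":[-1,-1,-1,-1,-1,-1,-1,-1]}'
python3 -m jog '{"dp":[[0,0,0],[0,0,0],[0,0,0]],"twist":[0,0,0],"claw":[-1,-1,-1]}'
python3 - <<'E'
from h import *
m=eyes.camera_model("wrist"); im=eyes.read_camera("wrist"); cv2.imwrite("pics/w2.png",im[:,:,::-1])
print(readout.state()["eef_pos"],pr(m,[700.5,-41,11]))
c=blob(im,(0,0,640,480),(95,80,20),(120,255,255)); print(circ(m,c,11),cv2.boundingRect(c.astype(np.int32)))
m=eyes.camera_model("top"); im=eyes.read_camera("top"); cv2.imwrite("pics/top2.png",im[:,:,::-1])
c=blob(im,(262,230,360,340),(95,80,20),(120,255,255)); print("cup",circ(m,c,92))
print(go([700.5,-41,14],129.5))
E
```

```text
t: 9.92
eef_pos: [700.9, -41.5, 105.5]
tcp_rot: [-3.14, -0.002, 2.261]
ft_force: [0.8, 0.4, -0.2]
opening: 1.001
t: 10.17
eef_pos: [698.4, -40.9, 108.6]
tcp_rot: [-3.141, -0.001, 2.269]
ft_force: [-0.3, -0.2, 1.1]
opening: 1.001
[698.5203511  -40.84180925 109.18534316] [321.58920892 242.47180198]
[701.3 -39.6  64.1] (286, 204, 76, 75)Traceback (most recent call last):
  File "<stdin>", line 6, in <module>
  File "h.py", line 13, in blob
    return max(cs,key=cv2.contourArea)[:,0,:]+[u0,v0]
           ~~~^^^^^^^^^^^^^^^^^^^^^^^^
ValueError: max() iterable argument is empty
```

View pics/w2.png

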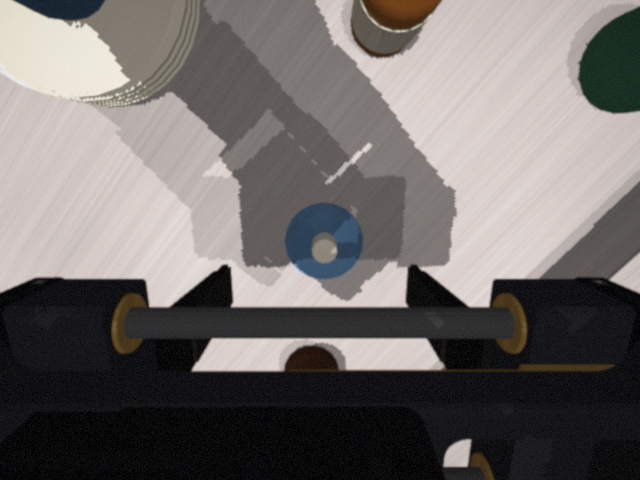

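View pics/top2.png

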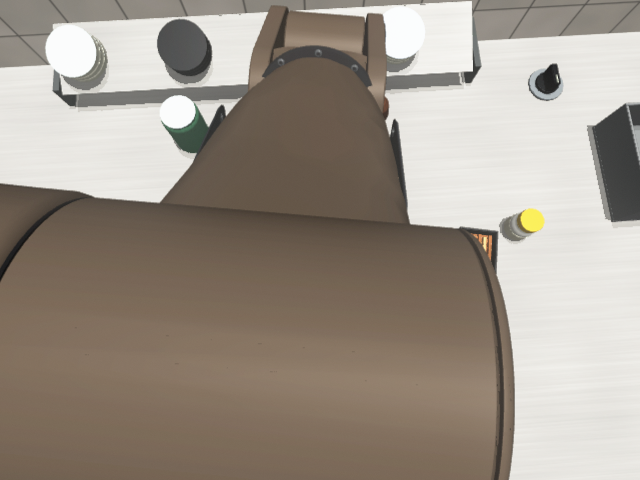

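The wrist view shows the lid at (324,240), at world (701,-40). The top view is blocked by the arm, so I'll check the cup from the side later.

```bash

python3 -m jog '{"dp":[[-1,2,15],[-1,2,35],[-1,2,55],[-1,2,72],[-1,2,84],[-1,2,91],[-1,2,94],[-1,2,94]],"twist":[0,0,0,0,0,0,0,0],"claw":[-1,-1,-1,-1,-1,-0.5,0,0.3]}'
python3 -m jog '{"dp":[[0,0,0],[0,0,0],[0,0,0],[0,0,0],[0,0,0],[0,0,0],[0,0,0],[0,0,0]],"twist":[0,0,0,0,0,0,0,0],"claw":[0.4,0.5,0.6,0.7,0.8,1,1,1]}'
```

```text
t: 10.93
eef_pos: [701.4, -40.5, 14.5]
tcp_rot: [-3.141, -0.0, 2.267]
ft_force: [0.8, 0.0, -0.1]
opening: 0.844
t: 11.6
eef_pos: [701.6, -40.6, 14.9]
tcp_rot: [3.141, 0.0, 2.267]
ft_force: [0.0, 0.2, 0.0]
opening: 0.284
```

```bash

python3 -m jog '{"dp":[[0,0,0],[0,0,0],[0,0,0],[0,0,0],[0,0,0]],"twist":[0,0,0,0,0],"claw":[1,1,1,1,1]}'
python3 -m jog '{"dp":[[0,0,-3],[0,0,-12],[0,0,-30],[0,0,-55],[0,0,-80],[0,0,-105],[0,0,-125],[0,0,-135]],"twist":[0,0,0,0,0,0,0,0],"claw":[1,1,1,1,1,1,1,1]}'
python3 -m jog '{"dp":[[0,0,0],[0,0,0]],"twist":[0,0],"claw":[1,1]}'
python3 - <<'E'
from h import *
s=readout.state(); print(s["eef_pos"])
m=eyes.camera_model("side"); im=eyes.read_camera("side"); cv2.imwrite("pics/side2.png",im[:,:,::-1])
mw=eyes.camera_model("wrist"); w=eyes.read_camera("wrist"); cv2.imwrite("pics/w3.png",w[:,:,::-1])
c=blob(im,(215,140,320,265),(95,80,20),(120,255,255)); b=cv2.boundingRect(c.astype(np.int32)); print(b)
for X in([462,-5,92],[462,-35,92],[462,25,92],[432,-5,92],[492,-5,92],[462,-30,40]): print(X,pr(m,X).round(1))
cv2.imwrite("pics/c2.png",np.hstack([cv2.resize(im[130:280,190:340],(400,400)),cv2.resize(w,(400,300))[:, :][0:300] if 0 else cv2.copyMakeBorder(cv2.resize(w,(400,300)),0,100,0,0,cv2.BORDER_CONSTANT)])[:,:,::-1])
print(go([462,-5,150]))
E
```

```text
t: 12.02
eef_pos: [701.6, -40.5, 14.8]
tcp_rot: [3.141, 0.0, 2.267]
ft_force: [1.1, 0.2, 0.5]
opening: 0.205
t: 12.68
eef_pos: [702.3, -40.7, 153.6]
tcp_rot: [3.139, 0.003, 2.267]
ft_force: [1.0, -0.0, -0.3]
opening: 0.201
t: 12.85
eef_pos: [701.3, -40.5, 149.7]
tcp_rot: [3.141, 0.0, 2.267]
ft_force: [-0.9, -0.2, -0.4]
opening: 0.208
[701.34728979 -40.52455628 149.71390178]
(247, 190, 32, 40)
[462, -5, 92] [260.2 200. ]
[462, -35, 92] [260.1 211.5]
[462, 25, 92] [260.3 188.9]
[432, -5, 92] [244.  200.6]
[492, -5, 92] [276.4 199.4]
[462, -30, 40] [261.9 228.9]
[array([ 180.4, -160.6,   -1.1])]
```

View pics/c2.png

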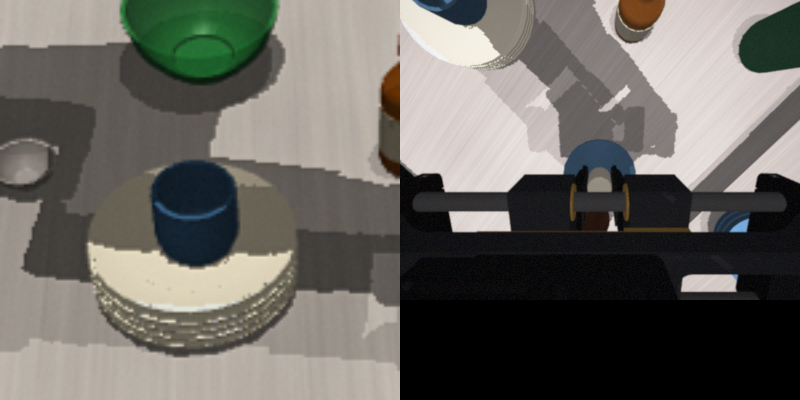

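The lid is held (opening 0.205, about 20 mm), level in the wrist view. The side crop shows the cup upright at (263,~200), in the middle of the plate. I'll move part of the way and measure cup and lid in one wrist picture.

```bash

python3 -m jog '{"dp":[[5,-8,0],[18,-30,0],[36,-58,0],[55,-88,0],[72,-115,0],[86,-137,0],[95,-150,0],[98,-155,0]],"twist":[0,0,0,0,0,0,0,0],"claw":[1,1,1,1,1,1,1,1]}'
python3 -m jog '{"dp":[[0,0,0],[0,0,0],[0,0,0]],"twist":[0,0,0],"claw":[1,1,1]}'
python3 - <<'E'
from h import *
s=readout.state(); print(s["eef_pos"])
m=eyes.camera_model("wrist"); w=eyes.read_camera("wrist"); cv2.imwrite("pics/w4.png",w[:,:,::-1])
zl=s["eef_pos"][2]-15+4+5
for X in ([462.7,-4.7,92],[s["eef_pos"][0],s["eef_pos"][1],zl]): print(X,pr(m,X))
hsv=cv2.cvtColor(w,cv2.COLOR_RGB2HSV); k=cv2.inRange(hsv,(95,80,15),(120,255,255))
n,_,st,ce=cv2.connectedComponentsWithStats(k)
for i in range(1,n):
    if st[i,4]>300: print(st[i],ce[i])
E
```

```text
t: 13.62
eef_pos: [517.2, -64.7, 149.0]
tcp_rot: [-3.14, -0.002, 2.266]
ft_force: [-0.2, 0.1, -0.0]
opening: 0.205
t: 13.87
eef_pos: [520.8, -64.7, 149.5]
tcp_rot: [3.141, 0.0, 2.267]
ft_force: [0.9, -0.3, -1.3]
opening: 0.205
[520.79584422 -64.7252588  149.45651782]
[462.7, -4.7, 92] [310.6059692 131.9756333]
[np.float64(520.7958442214754), np.float64(-64.72525879949605), np.float64(143.45651782127106)] [320.06025978 281.32493917]
[ 269   87   89   93 6393] [313.06647896 132.80478649]
[ 263  224  113   60 4377] [318.89673292 253.19191227]
```

View pics/w4.png

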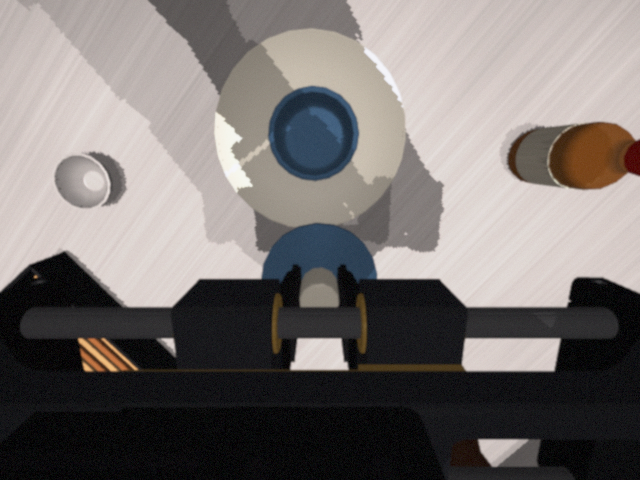

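The cup's mouth is at (313,133), within 2 mm of the prediction; the lid's u is 319.5 against 320 predicted, so it's centred in the grip. I'll move over the cup and lower in creeping steps. Seating should come at TCP z of about 103.

```bash

python3 -m jog '{"dp":[[5,0,0],[18,-1,0],[35,-2,0],[52,-3,0],[67,-4,0],[77,-4.5,0],[82.5,-5,0],[82.5,-5,0]],"twist":[0,0,0,0,0,0,0,0],"claw":[1,1,1,1,1,1,1,1]}'
python3 -m jog '{"dp":[[0,0,0],[0,0,4],[0,0,12],[0,0,20],[0,0,28],[0,0,34],[0,0,38],[0,0,40]],"twist":[0,0,0,0,0,0,0,0],"claw":[1,1,1,1,1,1,1,1]}'
python3 -m jog '{"dp":[[0,0,0],[0,0,0],[0,0,0]],"twist":[0,0,0],"claw":[1,1,1]}'
python3 -c "
from h import *
print(go([464,-4.4,104]))
im=eyes.read_camera('side');cv2.imwrite('pics/s3.png',cv2.resize(im[120:280,180:340],(600,600))[:,:,::-1])"
```

```text
t: 14.58
eef_pos: [462.4, -3.8, 150.0]
tcp_rot: [3.141, -0.0, 2.268]
ft_force: [0.2, -0.4, -0.9]
opening: 0.203
t: 15.25
eef_pos: [462.8, -4.6, 108.9]
tcp_rot: [-3.141, -0.001, 2.267]
ft_force: [-0.5, -0.4, -0.4]
opening: 0.204
t: 15.5
eef_pos: [463.2, -4.6, 110.1]
tcp_rot: [3.141, 0.0, 2.267]
ft_force: [-0.5, -1.0, -0.9]
opening: 0.203
[array([-0.3,  0.8,  6.1])]
```

View pics/s3.png

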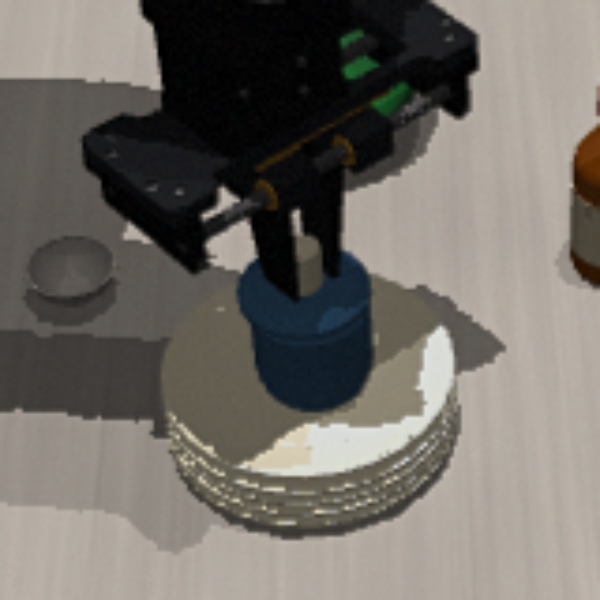

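The side view shows the lid just above the cup, possibly 2 mm short in +x. I'll nudge it and creep down.

```bash

python3 -m jog '{"dp":[[-1,1.1,0.5],[-1,1.1,1.5],[-1,1.1,2.5],[-1,1.1,3.5],[-1,1.1,4.2],[-1,1.1,4.8],[-1,1.1,5.2],[-1,1.1,5.2]],"twist":[0,0,0,0,0,0,0,0],"claw":[1,1,1,1,1,1,1,1]}'
python3 -m jog '{"dp":[[0,0,0.3],[0,0,0.6],[0,0,0.9],[0,0,1.2],[0,0,1.2],[0,0,1.2]],"twist":[0,0,0,0,0,0],"claw":[1,1,1,1,1,1]}'
```

```text
t: 16.22
eef_pos: [464.5, -4.7, 104.5]
tcp_rot: [-3.142, -0.0, 2.267]
ft_force: [0.3, -0.0, 0.1]
opening: 0.205
t: 16.72
eef_pos: [464.5, -4.7, 103.4]
tcp_rot: [3.141, -0.0, 2.267]
ft_force: [-0.3, -0.9, -0.5]
opening: 0.198
```

```bash

python3 -m jog '{"dp":[[0,0,0.2],[0,0,0.4],[0,0,0.6],[0,0,0.8],[0,0,0.8],[0,0,0.8]],"twist":[0,0,0,0,0,0],"claw":[1,1,1,1,1,1]}'
```

```text
t: 17.22
eef_pos: [464.5, -4.7, 102.7]
tcp_rot: [3.141, 0.0, 2.267]
ft_force: [-1.1, 0.4, 2.8]
opening: 0.203
```

Contact came at the height a seated lid should give. Release slowly, rise, and check.

```bash

python3 -m jog '{"dp":[[0,0,0],[0,0,0],[0,0,0],[0,0,0],[0,0,0],[0,0,0],[0,0,0],[0,0,0]],"twist":[0,0,0,0,0,0,0,0],"claw":[0.5,0.4,0.3,0.2,0.1,0,0,0]}'
python3 -m jog '{"dp":[[0,0,-4],[0,0,-14],[0,0,-30],[0,0,-50],[0,0,-70],[0,0,-85],[0,0,-95],[0,0,-95]],"twist":[0,0,0,0,0,0,0,0],"claw":[0,0,0,0,0,-0.5,-1,-1]}'
python3 - <<'E'
from h import *
im=eyes.read_camera('side');cv2.imwrite('pics/s4.png',cv2.resize(im[120:280,180:340],(600,600))[:,:,::-1])
m=eyes.camera_model("side")
c=blob(im,(215,140,320,265),(95,80,20),(120,255,255)); print(cv2.boundingRect(c.astype(np.int32)))
print(readout.state()["eef_pos"],go([628.5,112.5,150],79))
E
```

```text
t: 17.88
eef_pos: [464.5, -4.7, 102.6]
tcp_rot: [3.142, -0.0, 2.267]
ft_force: [0.0, 0.4, -0.3]
opening: 0.497
t: 18.55
eef_pos: [465.2, -4.8, 199.7]
tcp_rot: [3.139, 0.003, 2.267]
ft_force: [0.3, 0.1, 0.8]
opening: 0.654
(244, 188, 36, 42)
[464.76483941  -4.69793507 198.45235308] [array([-15. , 200.7,  48.8]), np.float64(50.9)]
```

View pics/s4.png

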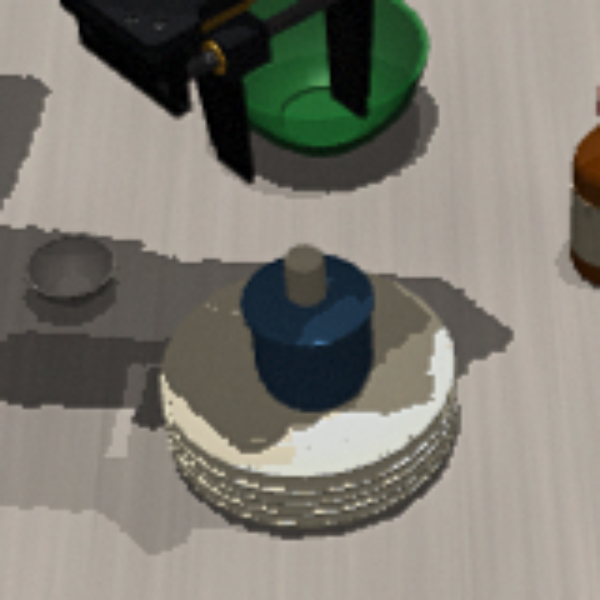

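The lid sits level on the cup (lid centre at (308,300), cup centre at (313,370) in the crop). Next is the sauce bottle.

```bash

python3 -m jog '{"dp":[[-1,20,0],[-3,48,0],[-6,78,0],[-8,108,5],[-10,138,15],[-12,168,25],[-14,190,35],[-15,201,40]],"twist":[6,13,20,27,34,41,47,51],"claw":[-1,-1,-1,-1,-1,-1,-1,-1]}'
python3 -m jog '{"dp":[[0,0,0],[0,0,0],[0,0,0]],"twist":[0,0,0],"claw":[-1,-1,-1]}'
python3 - <<'E'
from h import *
m=eyes.camera_model("wrist"); w=eyes.read_camera("wrist"); cv2.imwrite("pics/w5.png",w[:,:,::-1])
print(pr(m,[628.5,112.5,125]))
c=blob(w,(0,0,640,480),(0,150,80),(6,255,255)); print(circ(m,c,125),cv2.boundingRect(c.astype(np.int32)))
print(readout.state()["eef_pos"],go([628.5,112.5,51],79))
E
```

```text
t: 19.27
eef_pos: [629.3, 114.2, 154.7]
tcp_rot: [-3.139, 0.0, 1.372]
ft_force: [-0.1, -0.6, -0.9]
opening: 1.0
t: 19.52
eef_pos: [627.7, 112.3, 157.3]
tcp_rot: [-3.141, 0.0, 1.379]
ft_force: [-0.1, 0.6, 0.7]
opening: 0.999
[321.17930162 264.62002262]
[629.1 116.6  24.5] (304, 240, 34, 37)
[627.75617696 112.18778098 157.74824558] [array([  0.5,   0.7, 106.7]), np.float64(-0.0)]
```

The cap agrees with the earlier two-view estimate. Going down to grasp height.

```bash

python3 -m jog '{"dp":[[1,0.7,10],[1,0.7,28],[1,0.7,48],[1,0.7,68],[1,0.7,86],[1,0.7,98],[1,0.7,105],[1,0.7,105]],"twist":[0,0,0,0,0,0,0,0],"claw":[-1,-1,-1,-1,-1,-1,-1,-1]}'
python3 -m jog '{"dp":[[0,0,0],[0,0,0],[0,0,0],[0,0,0],[0,0,0],[0,0,0],[0,0,0],[0,0,0]],"twist":[0,0,0,0,0,0,0,0],"claw":[0,0.2,0.4,1,1,1,1,1]}'
python3 -c "
from h import *
im=eyes.read_camera('side');cv2.imwrite('pics/s5.png',cv2.resize(im[60:220,260:420],(600,600))[:,:,::-1])"
```

```text
t: 20.23
eef_pos: [628.6, 113.3, 51.4]
tcp_rot: [-3.14, 0.0, 1.377]
ft_force: [0.4, -0.4, -0.4]
opening: 0.997
t: 20.9
eef_pos: [629.3, 113.6, 52.7]
tcp_rot: [3.142, -0.0, 1.377]
ft_force: [-1.4, 0.0, 2.3]
opening: 0.5
```

View pics/s5.png

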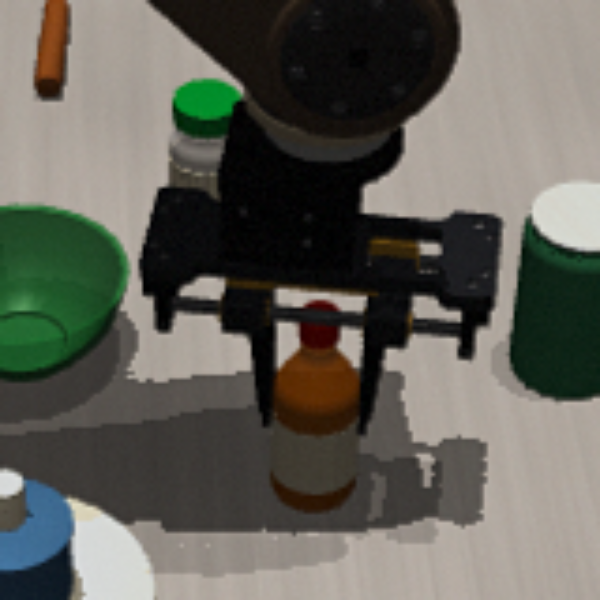

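The bottle is gripped upright (opening 0.5, 47.5 mm) with the cap clear of the palm. Lift and carry.

```bash

python3 -m jog '{"dp":[[0,0,-4],[0,0,-14],[0,0,-30],[0,0,-50],[0,0,-70],[0,0,-86],[0,0,-96],[0,0,-100]],"twist":[0,0,0,0,0,0,0,0],"claw":[1,1,1,1,1,1,1,1]}'
python3 -m jog '{"dp":[[-6,-2,0],[-20,-6,0],[-42,-12,0],[-68,-19,0],[-95,-27,0],[-122,-35,0],[-149,-43,0],[-177,-51,0]],"twist":[0,0,0,0,0,0,0,0],"claw":[1,1,1,1,1,1,1,1]}'
python3 -m jog '{"dp":[[-28,-8,0],[-56,-16,0],[-84,-24,0],[-112,-32,0],[-138,-39,0],[-160,-46,0],[-172,-49,0],[-177,-51,0]],"twist":[0,0,0,0,0,0,0,0],"claw":[1,1,1,1,1,1,1,1]}'
python3 -m jog '{"dp":[[0,0,0],[0,0,0],[0,0,0]],"twist":[0,0,0],"claw":[1,1,1]}'
python3 - <<'E'
from h import *
print(readout.state()["eef_pos"],go([462,-214.6,52.7],79))
im=eyes.read_camera('side');cv2.imwrite('pics/s6.png',im[:,:,::-1])
E
```

```text
t: 21.62
eef_pos: [629.7, 113.6, 154.7]
tcp_rot: [3.139, -0.001, 1.377]
ft_force: [0.3, -0.6, -2.8]
opening: 0.498
t: 22.28
eef_pos: [543.0, -51.9, 151.6]
tcp_rot: [-3.139, 0.0, 1.377]
ft_force: [0.9, -1.3, -2.9]
opening: 0.498
t: 22.95
eef_pos: [459.4, -215.7, 151.9]
tcp_rot: [-3.14, -0.0, 1.374]
ft_force: [0.1, -0.3, -2.9]
opening: 0.498
t: 23.2
eef_pos: [461.1, -213.3, 152.4]
tcp_rot: [-3.141, -0.0, 1.378]
ft_force: [-0.2, -0.1, -3.2]
opening: 0.498
[ 461.13271781 -213.29840395  152.43531225] [array([-1.1,  1.1, 99.7]), np.float64(-0.1)]
```

```bash

python3 -m jog '{"dp":[[-1,1,5],[-1,1,20],[-1,1,40],[-1,1,60],[-1,1,76],[-1,1,87],[-1,1,94],[-1,1,96]],"twist":[0,0,0,0,0,0,0,0],"claw":[1,1,1,1,1,1,1,1]}'
python3 -m jog '{"dp":[[0,0,0.6],[0,0,1.2],[0,0,1.8],[0,0,2.4],[0,0,3],[0,0,3.3],[0,0,3.3]],"twist":[0,0,0,0,0,0,0],"claw":[1,1,1,1,1,1,1]}'
```

```text
t: 23.92
eef_pos: [461.6, -214.7, 55.4]
tcp_rot: [-3.14, -0.001, 1.377]
ft_force: [-0.6, 0.4, -2.4]
opening: 0.495
t: 24.5
eef_pos: [461.7, -215.3, 53.4]
tcp_rot: [3.141, -0.0, 1.377]
ft_force: [0.2, -0.4, -2.1]
opening: 0.494
```

```bash

python3 -m jog '{"dp":[[0,0,0.3],[0,0,0.6],[0,0,0.9],[0,0,1.1],[0,0,1.1]],"twist":[0,0,0,0,0],"claw":[1,1,1,1,1]}'
python3 -m jog '{"dp":[[0,0,0],[0,0,0],[0,0,0],[0,0,0],[0,0,0],[0,0,0],[0,0,0],[0,0,0]],"twist":[0,0,0,0,0,0,0,0],"claw":[0.1,-0.1,-0.3,-0.5,-0.8,-1,-1,-1]}'
python3 -m jog '{"dp":[[0,0,-5],[0,0,-20],[0,0,-45],[0,0,-70],[0,0,-95],[0,0,-112],[0,0,-120],[0,0,-120]],"twist":[0,0,0,0,0,0,0,0],"claw":[-1,-1,-1,-1,-1,-1,-1,-1]}'
python3 - <<'E'
from h import *
im=eyes.read_camera('side');cv2.imwrite('pics/s7.png',im[:,:,::-1])
print(readout.state()["eef_pos"],go([557,-407,110],90))
E
```

```text
t: 24.92
eef_pos: [461.7, -215.4, 52.7]
tcp_rot: [3.141, 0.0, 1.377]
ft_force: [-1.0, 1.5, 5.1]
opening: 0.498
t: 25.58
eef_pos: [461.7, -215.3, 52.2]
tcp_rot: [-3.142, -0.0, 1.377]
ft_force: [0.5, -0.7, 0.4]
opening: 0.911
t: 26.25
eef_pos: [462.2, -215.6, 173.9]
tcp_rot: [3.139, 0.001, 1.377]
ft_force: [0.2, -0.3, 0.7]
opening: 1.0
[ 461.73872563 -215.33514972  172.51174066] [array([-169.7,  130.4,   62.7]), np.float64(-11.1)]
```

View pics/s7.png

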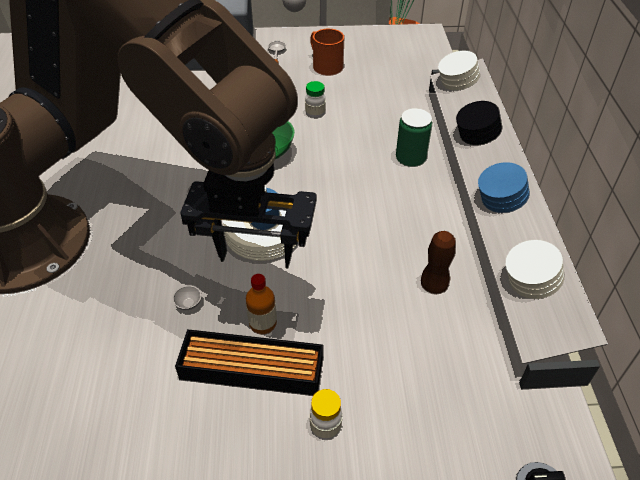

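The bottle stands upright at (261,310), beside the caddy's middle. Now the yellow-capped jar.

```bash

python3 -m jog '{"dp":[[-18,14,0],[-45,34,5],[-75,57,12],[-105,80,22],[-130,100,34],[-152,117,46],[-165,127,54],[-170,130,58]],"twist":[-1,-2,-4,-6,-8,-10,-11,-11],"claw":[-1,-1,-1,-1,-1,-1,-1,-1]}'
python3 -m jog '{"dp":[[0,0,0],[0,0,0],[0,0,0]],"twist":[0,0,0],"claw":[-1,-1,-1]}'
python3 - <<'E'
from h import *
m=eyes.camera_model("wrist"); w=eyes.read_camera("wrist"); cv2.imwrite("pics/w6.png",w[:,:,::-1])
c=blob(w,(0,0,640,480),(20,150,60),(32,255,255)); print(pr(m,[557,-407,75]),circ(m,c,75),cv2.boundingRect(c.astype(np.int32)))
print(readout.state()["eef_pos"],go([557,-407,28],90))
E
```

```text
t: 26.97
eef_pos: [556.2, -408.6, 110.3]
tcp_rot: [-3.139, -0.002, 1.568]
ft_force: [0.4, -0.7, -0.4]
opening: 1.0
t: 27.22
eef_pos: [556.2, -406.2, 114.4]
tcp_rot: [-3.141, -0.0, 1.569]
ft_force: [0.0, -0.5, 0.2]
opening: 1.001
[321.21065911 263.16577158] [ 557.6 -405.    43.7] (292, 228, 62, 64)
[ 556.34324329 -406.24041232  114.83821559] [array([-0.8,  0.6, 86.8]), np.float64(-0.1)]
```

The wrist view has the jar cap at (323,260), i.e. (557.6,-405), which agrees. Grasp and lift.

```bash

python3 -m jog '{"dp":[[0,1,10],[0,1,26],[0,1,44],[0,1,60],[0,1,73],[0,1,81],[0,1,86],[0,1,86]],"twist":[0,0,0,0,0,0,0,0],"claw":[-1,-1,-1,-1,-1,-1,-1,-1]}'
python3 -m jog '{"dp":[[0,0,0],[0,0,0],[0,0,0],[0,0,0],[0,0,0],[0,0,0],[0,0,0],[0,0,0]],"twist":[0,0,0,0,0,0,0,0],"claw":[0,0.2,0.4,1,1,1,1,1]}'
python3 -m jog '{"dp":[[0,0,-4],[0,0,-16],[0,0,-40],[0,0,-70],[0,0,-100],[0,0,-130],[0,0,-150],[0,0,-160]],"twist":[0,0,0,0,0,0,0,0],"claw":[1,1,1,1,1,1,1,1]}'
python3 -c "
from h import *
print(readout.state()['eef_pos'],go([586,239.5,190],180))"
```

```text
t: 27.93
eef_pos: [557.3, -406.9, 27.4]
tcp_rot: [-3.141, -0.001, 1.569]
ft_force: [0.6, 0.4, 0.5]
opening: 0.999
t: 28.6
eef_pos: [557.6, -407.2, 28.3]
tcp_rot: [3.141, 0.0, 1.569]
ft_force: [0.1, 0.2, 1.2]
opening: 0.499
t: 29.27
eef_pos: [558.0, -407.7, 192.5]
tcp_rot: [3.138, 0.003, 1.569]
ft_force: [0.1, -0.1, -1.8]
opening: 0.494
[ 558.01850984 -407.68280575  192.51639248] [array([6.472e+02, 2.660e+01, 6.000e-01]), np.float64(89.9)]
```

```bash

python3 -m jog '{"dp":[[7,0,0],[25,1,0],[52,2,0],[84,3,0],[116,5,0],[150,6,0],[183,8,0],[216,9,0]],"twist":[0,0,0,0,0,0,0,0],"claw":[1,1,1,1,1,1,1,1]}'
python3 -m jog '{"dp":[[27,1,0],[54,2,0],[81,3,0],[108,4,0],[135,5,0],[162,7,0],[189,8,0],[216,9,0]],"twist":[0,0,0,0,0,0,0,0],"claw":[1,1,1,1,1,1,1,1]}'
python3 -m jog '{"dp":[[33,1,0],[66,2,0],[100,4,0],[132,5,0],[162,7,0],[190,8,0],[208,9,0],[215,9,0]],"twist":[0,0,0,0,0,0,0,0],"claw":[1,1,1,1,1,1,1,1]}'
python3 -m jog '{"dp":[[0,0,0],[0,0,0],[0,0,0],[0,0,0],[0,0,0],[0,0,0],[0,0,0],[0,0,0]],"twist":[-2,-7,-13,-19,-25,-31,-37,-43],"claw":[1,1,1,1,1,1,1,1]}'
python3 -m jog '{"dp":[[0,0,0],[0,0,0],[0,0,0],[0,0,0],[0,0,0],[0,0,0],[0,0,0],[0,0,0]],"twist":[-6,-13,-20,-27,-33,-39,-44,-47],"claw":[1,1,1,1,1,1,1,1]}'
python3 -m jog '{"dp":[[0,0,0],[0,0,0],[0,0,0]],"twist":[0,0,0],"claw":[1,1,1]}'
python3 - <<'E'
from h import *
m=eyes.camera_model("wrist"); w=eyes.read_camera("wrist"); cv2.imwrite("pics/w7.png",w[:,:,::-1])
print(readout.state()["eef_pos"],go([586,239.5,28.3],180))
c=blob(w,(0,0,640,230),(45,90,20),(85,255,255)); print("bowl",circ(m,c,60),cv2.boundingRect(c.astype(np.int32)))
E
```

```text
t: 29.93
eef_pos: [566.0, -189.0, 186.7]
tcp_rot: [-3.139, -0.001, 1.569]
ft_force: [1.0, -0.1, -1.2]
opening: 0.497
t: 30.6
eef_pos: [575.2, 26.5, 186.8]
tcp_rot: [-3.139, -0.0, 1.569]
ft_force: [0.2, 0.1, -1.3]
opening: 0.499
t: 31.27
eef_pos: [584.6, 242.3, 186.6]
tcp_rot: [-3.139, 0.0, 1.571]
ft_force: [0.1, 0.3, -1.6]
opening: 0.498
t: 31.93
eef_pos: [585.1, 238.9, 187.1]
tcp_rot: [-3.14, -0.001, 2.324]
ft_force: [-0.5, -0.2, -1.4]
opening: 0.499
t: 32.6
eef_pos: [585.1, 238.9, 187.1]
tcp_rot: [-3.141, -0.002, -3.139]
ft_force: [-0.8, -0.3, -0.5]
opening: 0.497
t: 32.85
eef_pos: [585.5, 239.3, 187.7]
tcp_rot: [-3.141, -0.001, 3.137]
ft_force: [-0.4, 1.0, -1.1]
opening: 0.499
[585.60977554 239.43754184 187.87406561] [array([-5.000e-01,  1.000e-01,  1.596e+02]), np.float64(-0.2)]
bowl [466.1 240.  127.7] (243, 5, 153, 167)
```

View pics/w7.png

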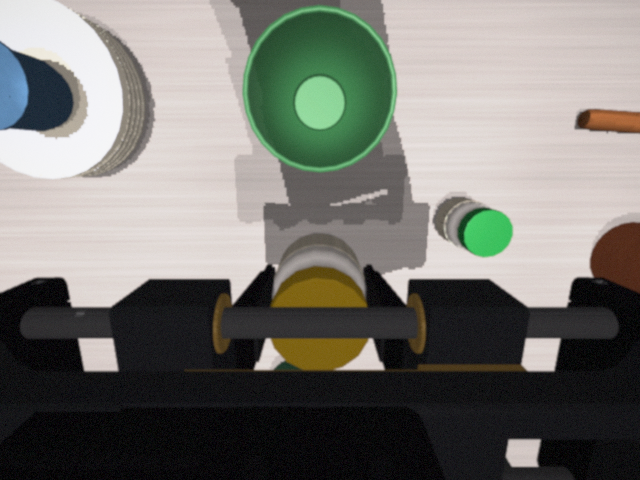

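The bowl is at (320,89), world (466,240), and the jar hangs upright straight behind it. Lower.

```bash

python3 -m jog '{"dp":[[0,0,6],[0,0,24],[0,0,52],[0,0,84],[0,0,115],[0,0,140],[0,0,152],[0,0,156]],"twist":[0,0,0,0,0,0,0,0],"claw":[1,1,1,1,1,1,1,1]}'
python3 -m jog '{"dp":[[0,0,0],[0,0,0.5],[0,0,1],[0,0,1.6],[0,0,2.2],[0,0,2.8],[0,0,3],[0,0,3]],"twist":[0,0,0,0,0,0,0,0],"claw":[1,1,1,1,1,1,1,1]}'
```

```text
t: 33.57
eef_pos: [584.8, 239.4, 29.9]
tcp_rot: [-3.141, -0.003, 3.139]
ft_force: [-0.2, -0.8, -1.2]
opening: 0.497
t: 34.23
eef_pos: [585.8, 239.8, 29.4]
tcp_rot: [3.141, 0.0, 3.14]
ft_force: [-0.3, 1.0, -1.0]
opening: 0.497
```

```bash

python3 -m jog '{"dp":[[0,0,0.4],[0,0,0.8],[0,0,1.2],[0,0,1.5],[0,0,1.5]],"twist":[0,0,0,0,0],"claw":[1,1,1,1,1]}'
python3 -m jog '{"dp":[[0,0,0],[0,0,0],[0,0,0],[0,0,0],[0,0,0],[0,0,0],[0,0,0],[0,0,0]],"twist":[0,0,0,0,0,0,0,0],"claw":[0.1,-0.1,-0.3,-0.5,-0.8,-1,-1,-1]}'
python3 -m jog '{"dp":[[0,0,-5],[0,0,-20],[0,0,-50],[0,0,-85],[0,0,-120],[0,0,-155],[0,0,-185],[0,0,-200]],"twist":[0,0,0,0,0,0,0,0],"claw":[-1,-1,-1,-1,-1,-1,-1,-1]}'
python3 -m jog '{"dp":[[0,30,0],[0,60,0],[0,100,0],[0,140,0],[0,180,0],[0,220,0],[0,250,0],[0,260,0]],"twist":[0,0,0,0,0,0,0,0],"claw":[-1,-1,-1,-1,-1,-1,-1,-1]}'
python3 -m jog '{"dp":[[30,0,0],[70,0,0],[110,0,0],[150,0,0],[190,0,0],[220,0,0],[250,0,0],[250,0,0]],"twist":[0,0,0,0,0,0,0,0],"claw":[-1,-1,-1,-1,-1,-1,-1,-1]}'
python3 - <<'E'
from h import *
R={"plates":(48,(0,0,150),(179,40,255),(262,240,360,340)),
"bowl":(60,(45,90,30),(85,255,255),(125,250,215,340)),
"green":(75,(45,120,60),(75,255,255),(65,215,110,255)),
"sauce":(125,(0,150,120),(6,255,255),(380,200,480,330)),
"jar":(75,(20,150,80),(32,255,255),(140,180,240,255)),
"lid":(91+8,(95,80,20),(120,255,255),(270,240,350,335))}
m=eyes.camera_model("top"); im=eyes.read_camera("top"); cv2.imwrite("pics/top9.png",im[:,:,::-1])
s=eyes.read_camera("side"); cv2.imwrite("pics/side9.png",s[:,:,::-1])
for n,r in R.items():
    try: print(n,circ(m,blob(im,r[3],r[1],r[2]),r[0]))
    except Exception as e: print(n,"hidden")
ms=eyes.camera_model("side")
for n,r,lo,hi,z in(("sauce",(200,230,330,340),(0,150,100),(6,255,255),125),("jar",(270,100,360,190),(20,150,80),(32,255,255),75),("green",(300,75,335,100),(45,120,60),(75,255,255),75)):
    try: print("side",n,circ(ms,blob(s,r,lo,hi),z))
    except Exception as e: print(n,"hidden")
print(readout.state()["eef_pos"])
E
```

```text
t: 34.65
eef_pos: [585.9, 239.8, 28.2]
tcp_rot: [3.141, 0.0, 3.14]
ft_force: [-1.9, -0.4, 4.9]
opening: 0.497
t: 35.32
eef_pos: [585.8, 239.8, 27.7]
tcp_rot: [3.142, 0.0, 3.14]
ft_force: [-0.9, -0.3, 0.6]
opening: 0.91
t: 35.98
eef_pos: [586.5, 240.0, 232.5]
tcp_rot: [3.14, 0.005, 3.14]
ft_force: [0.1, -0.6, 0.1]
opening: 0.998
t: 36.65
eef_pos: [585.0, 503.8, 227.3]
tcp_rot: [3.141, -0.0, -3.141]
ft_force: [0.3, 0.8, 0.4]
opening: 1.006
t: 37.32
eef_pos: [332.0, 499.6, 228.7]
tcp_rot: [-3.142, -0.001, -3.141]
ft_force: [-0.0, 0.2, -0.1]
opening: 1.001
plates [462.1  -5.1 150.4]
bowl [467.2 239.6 127.5]
green [583.6 385.9  42.4]
sauce [ 460.9 -214.4   21.7]
jar [584.4 238.6  42.7]
lid [464.1  -5.1  63.9]
side sauce [ 461.7 -217.2   22.2]
side jar [585.3 236.8  43.8]
side green [584.3 383.7  42.5]
[335.9644873  500.10328803 228.62516837]
```

View pics/side9.png

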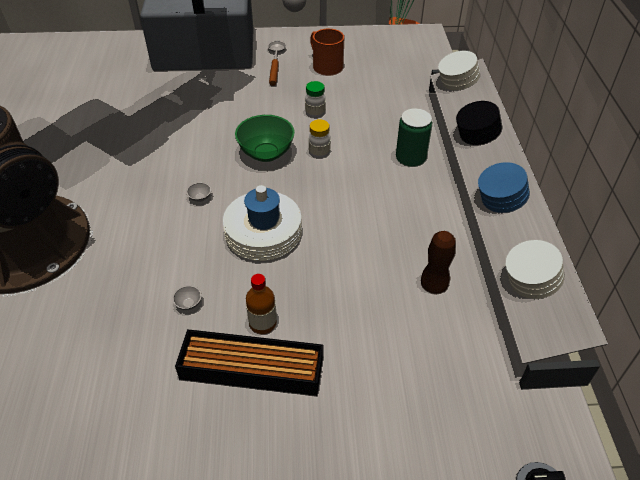

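View pics/top9.png

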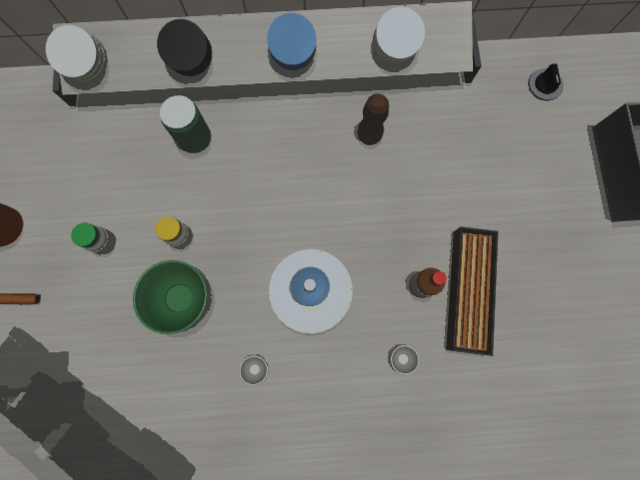

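Everything stands in place: jar (169,230), bottle (438,280) and lidded cup (310,287). The plates, bowl, green jar and caddy haven't visibly moved. I'm handing the job in.

```bash
python3 -c "
from cell import job_done; print(job_done())"
```

```text
the job is handed in; nothing more can be done
None
```

The job is done and handed in at about 37 s of the 122 s. The cup was set on the top plate and then closed with its lid. The sauce bottle and the yellow-capped jar are at their places, and everything is released with the gripper clear.

Last camera checks:
- **Cup and lid:** the lid's centre is about 2 mm from the plates' centre, and it sits level. Cup and lid each touched down with about 5 N or less on the wrist sensor.
- **Jar:** it stands 117 to 119 mm behind the bowl's axis (119 asked) and 1 to 3 mm off the middle line.
- **Bottle:** it is about 87 mm from the caddy's axis (89 asked) and about 0 to 2 mm off its middle.
- **Left alone:** the plates, bowl and green-capped jar measured within about 0.3 mm of where they started. I only compared the caddy by eye in the pictures, and it shows no shift.

- **Disagreements:** the top and side cameras differ by 2 to 3 mm in y on the bottle and jar, roughly their calibration error. My two caddy estimates were 5 mm apart, so I used their mean. The cup's position had a 2 mm spread between the arm's reading and the cameras, so I moved the lid about 1.5 mm before lowering it.
- **Picture budget:** I viewed 14 pictures.

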